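# Lock the router's drive box

### The job

Two low blue boxes stand on the bench. On the one with the wide wing key, the cam lock has been left half turned: turn that key anticlockwise (seen from above) back to its stop to free the cam, then clockwise until it engages, with the key's wing in line with the short rib on the cover and the white indicator blade level with the post beside it, and let go. Leave the small round key on the other box as it is.

Things in the scene. Friction and masses are not known exactly. Their poses are not given: they have to be found in the camera images.
- lock_key_grip (a point): Middle of the wing of the steel key standing in the drive box's lock, on its vertical turning axis, 110 mm above the bench; turns with the key. The wing is a plate 44 mm long (this point's x), 9 mm thick (its y) and 34 mm tall (17 mm either way); pinch it from above across the thickness. Below: a 14 mm shank and a round plate 40 mm across, its top 34 mm below this point.
- lock_key (a joint): Angle of the wing key (rad), growing anticlockwise seen from above. 0: wing in line with the rib (26 x 5 x 3 mm, starting 25 mm from the key's axis), the lock engages. 1.15: anticlockwise stop. -0.35: clockwise stop, past engaging. Starts at 0.45 to 0.8, takes about 0.06 N m to turn and stays where left; the key cannot be pulled out.
- flag (a joint): Height (m) of the white indicator blade, 36 x 8 mm, in the same box's flat cover, 90 mm beside the key, driven by it (it rises 17.4 mm per rad clockwise). 0: level with the fixed post beside it, 22 mm above the cover: engaged. -0.02: down. +0.006: too high, key past engaging. The box is 150 x 200 mm, fixed, its cover 70 mm above the bench.
- switch_key_edge (a point): Edge of the round 30 mm bow of the small key on the other blue box (same size, with a red mushroom button), 15 mm out from that key's axis and 104 mm above the bench. Not to be turned.

How it is judged (in metres and radians):
On the way, in this order (a step that is already met when the one before it is completed fails the run):
1. the wing key is turned anticlockwise back to its stop (within 10 degrees) (value of joint lock_key above 0.97 rad), for 0.05 s.
2. the wing key is turned clockwise until it is in line with the rib (within 14 degrees), the blade level with its post (value of joint lock_key between -0.25 and 0.25 rad), for 0.2 s.
At the end, for the whole second after the job is handed in: The wing key has been released in line with the rib to within 14 degrees (0.25 rad), so the indicator blade is level with its post to within about 4 mm, and the edge of the round key is within 4 mm of where it was (all of step 2 and distance of switch_key_edge from where it was at the start of the episode below 0.004 m); the robot touches nothing.
It fails at once if the small round key is turned (its edge moves more than 6 mm) (distance of switch_key_edge from where it was at the start of the episode above 0.006 m).
It also fails if it takes over 35 s, if anything falls off the work surface, if the arm or the gripper's body presses on something with over 40 N, if the wrist force passes 120 N, or if a joint passes its speed limit or range.

### The arm

A 6-joint arm with a two-finger parallel gripper is mounted at the origin on the work surface. World frame = base frame: x ahead of the robot, y to its left, z up, the work surface at z = 0. Lengths are in mm, angles in rad, forces in N, time in s.
With the tool pointing down it reaches from about 275 to 750 mm from the base axis. Payload 10.2 kg.
Tool frame: the origin (TCP) lies midway between the tips of the shut fingers; the grasp point (between the pads) lies 19 mm behind it (ctrl.tcp_to_grasp is the z of the grasp point in the tool frame, in mm); z points along the fingers, y is the direction in which the jaws open and shut (so a half turn about z gives the same grasp; the last joint's range is limited). The gripper opens to 85 mm and grips with 20 to 120 N. Pads are 22 mm wide; open, the fingers measure 114 mm over their backs; the gripper's body (76 mm by 85 mm) begins 54 mm behind the grasp point. The pads swing forward as they close: fully open they stand 13 mm farther back than shut.
Start: joints at [-1.366, 0.313, 1.498, -0, 1.331, -0.223], TCP at [217.795, -477.699, 231.294] pointing down, gripper open.
Joint ranges: [-2.94, 2.94], [-0.97, 2.17], [0.19, 2.56], [-1.23, 4.37], [0.02, 3.11], [-2.88, 2.88]. Speed limits (rad/s): [2.39, 2.39, 3.01, 3.14, 3.14, 3.14].

### API

Orientations are given as a unit quaternion [w, x, y, z].
In Python, from rig import sensors, capture, order, ctrl gives the robot as it stands. The module is installed in compiled form; this text tells all that it offers.
- The arm moves only by the tool play_rows, never from a script. Its argument "deltas" is a list of rows, each a list of 7 numbers: the shift along the world's x, y, z in units of 40 mm (1.0 is 40 mm), then the turn, a rotation vector about the world's x, y, z in units of 6 degrees (1.0 is 6 degrees), then the opening, from -1 (shut) to 1 (fully open). A call has 1 to 8 rows; each row shifts and turns the commanded pose from where the row before left it; what a row does not reach is not made up. A row lasts 1/12 s, in which the tool goes at most 41.7 mm and 7.16 degrees, less where a joint would pass 70% of its speed; a pose out of reach is approached as far as the arm can. A call is refused whole if a number of a shift passes 1 or a number of a turn 1, either way. A call with a gripper value outside its range is refused whole. The fingers move at their own pace and stop on an object; "squeeze" is the grip in N (left out, the last holds). Time passes only in rows, so rows that do not move let the fingers close. It gives the time, the measured TCP pose, the force and the opening at its end, in the units of the state.
- sensors.sense(): the state, without advancing time (a new reading comes with each control period).
- capture(name): name is "side" or "top"; returns a dict with "pixels" (480x640x3 uint8, red, green, blue), "z_map" (480x640 float32, mm along the optical axis (not along the pixel's ray), 0 where there is no reading), "fx", "fy", "cx", "cy" (pixels), "eye" and "rotation" of the camera in the world. Camera axes: x right, y down, z forward; pixel columns grow to the right and rows downward; lengths in mm; the calibration is good to about 2 mm. A picture is of the moment at which its call begins.
- order.finish_job(): hands the job in, once; it reports no verdict.
The state is a dict: "time_s": time; "joints": joint angles; "dq": joint speeds; "tau": joint torques, N m; "eef_pos": TCP position; "ee_rot": TCP orientation; "force": force on the tool from outside, world axes, zero at the start; "wrist_torque": the same for the moment, N m; "grip_width": opening from 0.0 (shut) to 1.0 (fully open).
Only numpy, scipy, OpenCV 4.12 (cv2) and the standard library are available. Lean on these libraries where they do the work, as an engineer would, in place of code of your own. Each camera call takes 0.05 s, during which the arm holds its last target. There are 200 camera calls.

## Working session

There is one attempt and no reset: what is moved stays moved. The work goes in short steps, Python scripts to look and compute and a tool call to move; the robot and the scene stay as the last step left them, time stands still between calls to the robot, and variables do not carry over. Pictures are saved under pics/ and viewed, about 8 in all and at most 12, crops included, and the job is handed in when it is done.

Besides the shell and the picture viewer there is one more tool, called after "Request:" by a JSON object that holds its "name" and its "arguments", one argument or row to a line. play_rows: Moves the arm, as the interface text tells. Its arguments: {"type":"object","properties":{"deltas":{"type":"array","items":{"type":"array","items":{"type":"number"}}},"squeeze":{"type":"number"}},"required":["deltas"]}

```bash
mkdir -p pics
cat > h.py <<'E'
import numpy as np, cv2
from rig import sensors, capture, order, ctrl
def snap(n,f):
    c=capture(n); cv2.imwrite(f'pics/{f}.png',c['pixels'][:,:,::-1]); np.save(f'{f}.npy',c,allow_pickle=True); return c
def cloud(c):
    v,u=np.mgrid[:480,:640]; z=c['z_map']
    p=np.stack([(u-c['cx'])/c['fx']*z,(v-c['cy'])/c['fy']*z,z],-1)
    return p@np.array(c['rotation']).T+np.array(c['eye'])
E
python3 - <<'E'
from h import *
for n in('top','side'):
    c=snap(n,n+'0'); print(n,c['eye'],c['fx'],c['rotation'])
s=sensors.sense();print(s['time_s'],s['eef_pos'],s['ee_rot'],s['grip_width'],s['force'],ctrl.tcp_to_grasp)
E
```

```text
top [499.66899707  13.810816   873.24230992] 479.3228057187258 [ 0.03350042 -0.70315577  0.70921346 -0.0382879 ]
side [ 382.41218521 -501.96473175  767.35087304] 541.9551857117841 [-0.34334054  0.92373921 -0.15717745  0.06417474]
0.1 [ 217.74127166 -477.46000198  230.78583989] [-5.85786415e-04  9.77209042e-01  2.12278463e-01  1.48832968e-06] 1.001874293384431 [ 0.29253551  0.48377435 -0.06688553] -18.700000000000003
```

View pics/top0.png

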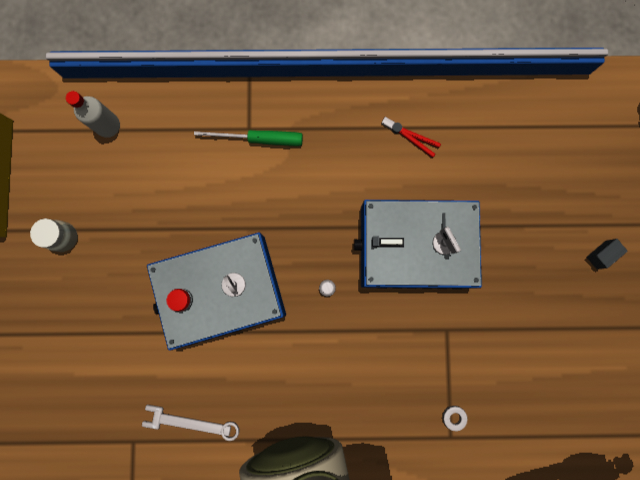

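View pics/side0.png

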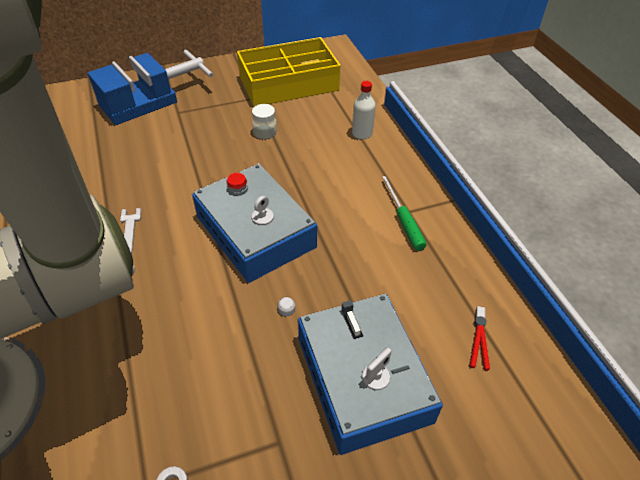

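The top view shows the drive box at right, with the wing key at about (449,240), the rib at (443,220) pointing up, and the blade and post at (390,242). The side view shows the same box at the bottom, with its key at (377,368). The small key is on the left box at (233,285) in the top view.

```bash
cat >> h.py <<'E'
from scipy.spatial.transform import Rotation as R
def cloud(c):
    v,u=np.mgrid[:480,:640]; z=c['z_map']; q=np.array(c['rotation'])
    p=np.stack([(u-c['cx'])/c['fx']*z,(v-c['cy'])/c['fy']*z,z],-1)
    return p@R.from_quat(q,scalar_first=True).as_matrix().T+np.array(c['eye'])
def wing(P,zlo,zhi,ctr=None,r=60):
    m=(P[...,2]>zlo)&(P[...,2]<zhi)
    if ctr is not None: m&=np.hypot(P[...,0]-ctr[0],P[...,1]-ctr[1])<r
    q=P[m][:,:2].astype(np.float32)
    return len(q), cv2.minAreaRect(q), q.mean(0), cv2.fitLine(q,cv2.DIST_L2,0,.01,.01).ravel()
E
python3 - <<'E'
from h import *
for n,px,rib in(('top',(240,447),(220,443)),('side',(368,377),(370,401))):
    c=np.load(n+'0.npy',allow_pickle=True).item(); P=cloud(c)
    k=P[px]; print(n,'key px',k,'rib',P[rib])
    for lo,hi in((95,135),(118,135)):print(lo,wing(P,lo,hi,k,45))
    # plate: bright at 74..78
    g=c['pixels'].astype(int); d=np.hypot(P[...,0]-k[0],P[...,1]-k[1])
    m=(d<40)&(P[...,2]>60)&(P[...,2]<85)&(g.min(-1)>165)
    print('plate',m.sum(),cv2.minEnclosingCircle(P[m][:,:2].astype(np.float32)),P[m].mean(0))
    m=(d<65)&(d>22)&(P[...,2]>60)&(P[...,2]<85)&(g.max(-1)<90)
    print('rib',m.sum(),P[m].mean(0),cv2.minAreaRect(P[m][:,:2].astype(np.float32)))
    # box cover
    m=(np.hypot(P[...,0]-k[0],P[...,1]-k[1]-45)<150)&(abs(P[...,2]-70)<5)
    print('cover',m.sum(),P[m][:,2].mean(),cv2.minAreaRect(P[m][:,:2].astype(np.float32)))
im=np.hstack([cv2.resize(cv2.imread('pics/top0.png')[190:300,350:490],None,fx=3,fy=3)])
cv2.imwrite('pics/crop0.png',im)
E
```

```text
top key px [ 583.63762396 -187.23868851  113.27105529] rib [ 621.90971357 -191.91289195   74.52731942]
95 (288, ((583.02490234375, -191.74366760253906), (43.548255920410156, 10.116684913635254), 25.45928955078125), array([ 582.3324 , -190.06049], dtype=float32), array([ 8.9715534e-01,  4.4171515e-01,  5.8233221e+02, -1.9006044e+02],
      dtype=float32))
118 (184, ((583.1040649414062, -191.92189025878906), (43.352325439453125, 9.726806640625), 25.459293365478516), array([ 582.86804, -191.08484], dtype=float32), array([ 8.9686799e-01,  4.4229832e-01,  5.8286804e+02, -1.9108481e+02],
      dtype=float32))
plate 58 ((587.6630249023438, -193.77635192871094), 22.278587341308594) [ 579.22740308 -180.35991127   76.44563997]
rib 84 [ 601.03978425 -185.09911222   72.39874148] ((592.0026245117188, -160.14698791503906), (76.6611099243164, 77.43656158447266), 6.593324661254883)
cover 8967 70.437292997704 ((583.6907958984375, -156.33412170410156), (198.55845642089844, 147.96200561523438), 89.03636932373047)
side key px [ 579.95136874 -199.14469451  112.40733195] rib [ 622.45935114 -195.36254221  
[... 212 characters left out ...]
.8234808e+02, -1.9491373e+02],
      dtype=float32))
118 (218, ((584.45703125, -192.29483032226562), (43.019622802734375, 9.671695709228516), 24.80794334411621), array([ 583.6039 , -193.17874], dtype=float32), array([ 8.9611590e-01,  4.4382006e-01,  5.8360370e+02, -1.9317877e+02],
      dtype=float32))
plate 293 ((581.910400390625, -188.94757080078125), 38.04293441772461) [ 586.42779258 -197.71253029   74.64152964]
rib 65 [ 607.08716163 -212.9133416    69.16299935] ((597.5575561523438, -229.1773681640625), (103.87130737304688, 56.344970703125), 50.81793975830078)
cover 10890 69.63739743595086 ((584.5064697265625, -157.909423828125), (197.0179443359375, 148.05209350585938), 88.89002990722656)
```

View pics/crop0.png

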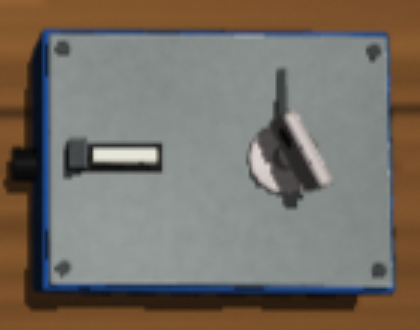

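Request:
{"name": "play_rows", "arguments": {
  "deltas": [
    [0.8,0.62,0,0,0,0,1],
    [0.8,0.62,0,0,0,0,1],
    [0.8,0.62,0,0,0,0,1],
    [0.8,0.62,0,0,0,0,1],
    [0.8,0.62,0,0,0,0,1],
    [0.8,0.62,0,0,0,0,1],
    [0.8,0.62,0,0,0,0,1],
    [0.8,0.62,0,0,0,0,1]
  ],
  "squeeze": 60
}}

```text
time_s: 0.77
eef_pos: [475.0, -277.6, 231.1]
ee_rot: [-0.0, 0.977, 0.212, -0.0]
force: [-0.0, -1.2, 0.4]
grip_width: 1.0
```

Request:
{"name": "play_rows", "arguments": {
  "deltas": [
    [0.66,0.52,0,0,0,0.1,1],
    [0.66,0.52,0,0,0,0,1],
    [0.66,0.52,0,0,0,0,1],
    [0.66,0.52,0,0,0,0,1],
    [0,0,-0.8,0,0,0,0.3],
    [0,0,-0.7,0,0,0,0.3],
    [0,0,0,0,0,0,0.3],
    [0,0,0,0,0,0,0.3]
  ]
}}

```text
time_s: 1.43
eef_pos: [578.9, -195.9, 170.7]
ee_rot: [-0.001, 0.976, 0.217, -0.001]
force: [1.0, 0.2, 1.1]
grip_width: 0.648
```

Request:
{"name": "play_rows", "arguments": {
  "deltas": [
    [0.12,0.1,0,0,0,0,0.3],
    [0,0,-0.5,0,0,0,0.3],
    [0,0,-0.5,0,0,0,0.3],
    [0,0,-0.5,0,0,0,0.3],
    [0,0,-0.45,0,0,0,0.3],
    [0,0,0,0,0,0,0.3],
    [0,0,0,0,0,0,0.3]
  ]
}}

```text
time_s: 2.02
eef_pos: [584.8, -192.5, 94.8]
ee_rot: [0.0, 0.976, 0.217, 0.001]
force: [1.1, -0.2, 1.0]
grip_width: 0.65
```

Run:
```python
from h import *
c=snap('side','side1')
cv2.imwrite('pics/crop1.png',cv2.resize(cv2.imread('pics/side1.png')[270:460,280:460],None,fx=3,fy=3))
s=sensors.sense();print(s['eef_pos'],s['force'],s['grip_width'],s['joints'])
```

```text
[ 585.21509956 -192.63816364   95.51164545] [-0.42098796  0.26461429 -0.14917372] 0.6468610908644852 [-5.07933592e-01  6.35766434e-01  1.37223280e+00  6.41478777e-05
  1.13041267e+00  6.24788866e-01]
```

View pics/crop1.png

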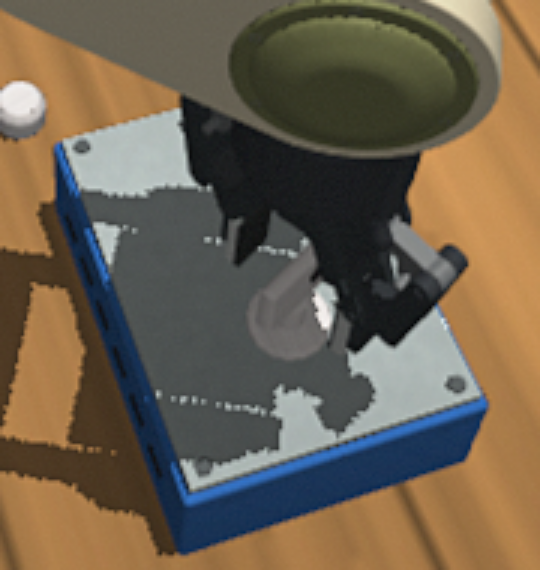

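The crop shows the wing (about 290,290) between the two fingers (240,240 and 360,330), so I close on it.

Request:
{"name": "play_rows", "arguments": {
  "deltas": [
    [0,0,-0.05,0,0,0,-0.4],
    [0,0,0,0,0,0,-1],
    [0,0,0,0,0,0,-1],
    [0,0,0,0,0,0,-1],
    [0,0,0,0,0,0,-1],
    [0,0,0,0,0,0,-1],
    [0,0,0,0,0,0,-1],
    [0,0,0,0,0,0,-1]
  ]
}}

```text
time_s: 2.73
eef_pos: [584.3, -191.7, 92.2]
ee_rot: [-0.0, 0.976, 0.217, 0.0]
force: [-2.2, 4.1, 6.0]
grip_width: 0.096
```

Request:
{"name": "play_rows", "arguments": {
  "deltas": [
    [0,0,0,0,0,0.6,-1],
    [0,0,0,0,0,0.6,-1],
    [0,0,0,0,0,0.6,-1],
    [0,0,0,0,0,0.6,-1],
    [0,0,0,0,0,0.6,-1],
    [0,0,0,0,0,0.6,-1],
    [0,0,0,0,0,0.6,-1],
    [0,0,0,0,0,0,-1]
  ]
}}

```text
time_s: 3.4
eef_pos: [584.2, -191.5, 92.2]
ee_rot: [-0.0, 0.904, 0.427, 0.0]
force: [-4.4, 3.0, 6.8]
grip_width: 0.097
```

Run:
```python
from h import *
s=sensors.sense();print(s['eef_pos'],s['ee_rot'],s['force'],s['wrist_torque'],s['grip_width'])
```

```text
[ 584.17131594 -191.51014675   92.17802958] [-3.44997330e-04  9.04385794e-01  4.26715596e-01  1.32716308e-04] [-4.37494972  3.03452122  6.7980277 ] [0.62985935 0.45314603 0.04138041] 0.09731516757641973
```

Request:
{"name": "play_rows", "arguments": {
  "deltas": [
    [0,0,0,0,0,0.5,-1],
    [0,0,0,0,0,0.5,-1],
    [0,0,0,0,0,0.5,-1],
    [0,0,0,0,0,0.4,-1],
    [0,0,0,0,0,0,-1],
    [0,0,0,0,0,0,-1]
  ]
}}

```text
time_s: 3.9
eef_pos: [584.1, -191.5, 92.2]
ee_rot: [-0.0, 0.858, 0.513, 0.0]
force: [-3.6, 4.2, 7.3]
grip_width: 0.099
```

Run:
```python
from h import *
s=sensors.sense();print(s['eef_pos'],s['ee_rot'],s['force'],s['wrist_torque'],s['grip_width'],s['joints'][5])
for n in('top','side'):snap(n,n+'2')
a=cv2.imread('pics/side2.png')[270:460,280:460];b=cv2.imread('pics/top2.png')[180:310,340:500]
cv2.imwrite('pics/crop2.png',np.hstack([cv2.resize(a,(400,422)),cv2.resize(b,(400,422))]))
```

```text
[ 584.14335492 -191.4636291    92.22526935] [-3.80715061e-04  8.58316112e-01  5.13121121e-01  1.50171591e-04] [-3.55226717  4.2497231   7.30866085] [0.72400425 0.49086289 0.09038785] 0.09948154750994849 -0.01448709157468477
```

View pics/crop2.png

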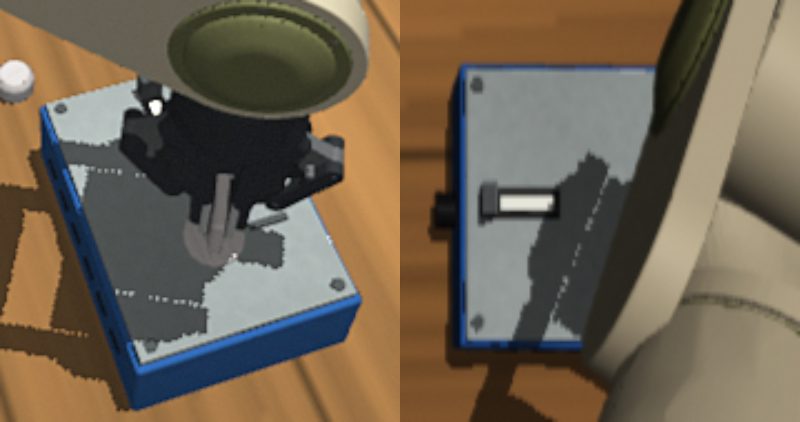

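The wing is gripped and turned: in the left half it points from (215,175) to (215,255), with the rib at (265,218). I check the angle from depth and the blade height.

```bash
cat >> h.py <<'E'
def blade(f):
    c=np.load(f+'.npy',allow_pickle=True).item(); P=cloud(c); g=c['pixels'].astype(int).min(-1)
    m=(abs(P[...,0]-584)<25)&(abs(P[...,1]+102)<30)&(g>185)&(P[...,2]>45)
    p=abs(P[...,0]-584)<25; p&=(abs(P[...,1]+75)<25)&(P[...,2]>80)
    print(f,'blade',m.sum(),np.median(P[m],0) if m.any() else '', 'post',p.sum(),np.median(P[p],0) if p.any() else '')
E
python3 - <<'E'
from h import *
for f in('top0','top2','side0','side2'): blade(f)
c=np.load('side2.npy',allow_pickle=True).item(); P=cloud(c); g=c['pixels'].astype(int).mean(-1)
m=(np.hypot(P[...,0]-584,P[...,1]+192)<26)&(P[...,2]>95)&(P[...,2]<125)&(g>75)
v,u=np.nonzero(m); print(m.sum(),u.min(),u.max(),v.min(),v.max()); q=P[m]
far=q[np.hypot(q[:,0]-584,q[:,1]+192)>13]; d=far[:,:2]-[584,-192]
print(len(far),np.median(far,0),np.degrees(np.arctan2(-np.median(d[:,1]),-np.median(d[:,0]))))
E
```

```text
top0 blade 64 [ 585.94292843 -101.92924621   84.09699159] post 114 [584.38191358 -77.8850619   89.96923514]
top2 blade 60 [ 585.47612404 -100.9576605    73.4130389 ] post 69 [584.31833716 -74.43472551  91.65506606]
side0 blade 100 [ 586.46935168 -101.99470588   83.38597214] post 155 [586.04458208 -79.0890611   86.32982789]
side2 blade 291 [ 571.29598603 -123.99723958  415.8313359 ] post 54 [582.11178198 -78.85035532  86.32610304]
213 369 386 348 382
123 [ 575.44587528 -208.52626174  113.06129724] 62.63355610980473
```

Blade height 73.4 mm gives about 1.07 rad, and depth gives 62.6°, so step 1 is met. Now clockwise to the rib.

Request:
{"name": "play_rows", "arguments": {
  "deltas": [
    [0,0,0,0,0,-0.6,-1],
    [0,0,0,0,0,-0.7,-1],
    [0,0,0,0,0,-0.7,-1],
    [0,0,0,0,0,-0.7,-1],
    [0,0,0,0,0,-0.7,-1],
    [0,0,0,0,0,-0.7,-1],
    [0,0,0,0,0,-0.7,-1],
    [0,0,0,0,0,-0.7,-1]
  ]
}}

```text
time_s: 4.67
eef_pos: [584.2, -191.7, 92.2]
ee_rot: [-0.0, 0.969, 0.246, 0.0]
force: [-3.2, 2.9, 5.1]
grip_width: 0.092
```

Request:
{"name": "play_rows", "arguments": {
  "deltas": [
    [0,0,0,0,0,-0.7,-1],
    [0,0,0,0,0,-0.7,-1],
    [0,0,0,0,0,-0.7,-1],
    [0,0,0,0,0,-0.7,-1],
    [0,0,0,0,0,-0.7,-1],
    [0,0,0,0,0,-0.6,-1],
    [0,0,0,0,0,0,-1],
    [0,0,0,0,0,0,-1]
  ]
}}

```text
time_s: 5.33
eef_pos: [584.3, -191.8, 92.2]
ee_rot: [-0.0, 0.999, 0.036, 0.0]
force: [-2.9, 2.6, 5.4]
grip_width: 0.093
```

Request:
{"name": "play_rows", "arguments": {
  "deltas": [
    [0,0,0,0,0,-0.5,-1],
    [0,0,0,0,0,-0.5,-1],
    [0,0,0,0,0,0,-1],
    [0,0,0,0,0,0,-1],
    [0,0,0,0,0,0,-1]
  ]
}}

```text
time_s: 5.75
eef_pos: [584.3, -191.9, 92.2]
ee_rot: [-0.0, 1.0, -0.016, 0.0]
force: [-2.7, 2.9, 4.3]
grip_width: 0.09
```

Run:
```python
from h import *
s=sensors.sense();print(s['eef_pos'],s['ee_rot'],s['force'],s['wrist_torque'])
snap('top','top3');blade('top3')
```

```text
[ 584.2618852  -191.85831437   92.2010794 ] [-3.70438825e-05  9.99864860e-01 -1.64389282e-02  1.46369233e-04] [-2.65420752  2.86521886  4.29537795] [ 0.28346213  0.48315918 -0.08490846]
top3 blade 72 [ 585.20721144 -100.6182645    92.65273556] post 129 [584.38650204 -79.43338741  91.7993072 ]
```

Blade 92.7 mm against post 91.8 mm: level. Release and rise.

Request:
{"name": "play_rows", "arguments": {
  "deltas": [
    [0,0,0,0,0,0,0],
    [0,0,0,0,0,0,0.3],
    [0,0,0,0,0,0,0.3],
    [0,0,0,0,0,0,0.3],
    [0,0,0,0,0,0,0.3],
    [0,0,0.4,0,0,0,0.3],
    [0,0,0.8,0,0,0,0.3],
    [0,0,0.9,0,0,0,0.3]
  ]
}}

```text
time_s: 6.47
eef_pos: [583.4, -191.7, 174.7]
ee_rot: [-0.001, 1.0, -0.017, -0.002]
force: [1.1, -0.6, 0.4]
grip_width: 0.652
```

Request:
{"name": "play_rows", "arguments": {
  "deltas": [
    [0,0,0.9,0,0,0,0.3],
    [-0.5,-0.9,0.5,0,0,0,0.3],
    [-0.8,-0.9,0,0,0,0,0.3],
    [-0.9,-0.9,0,0,0,0,0.3],
    [-0.9,-0.9,0,0,0,0,0.3],
    [-0.7,-0.7,0,0,0,0,0.3],
    [0,0,0,0,0,0,0.3],
    [0,0,0,0,0,0,0.3]
  ]
}}

```text
time_s: 7.13
eef_pos: [450.3, -344.2, 229.5]
ee_rot: [-0.0, 1.0, -0.018, 0.0]
force: [-0.1, 0.2, 0.4]
grip_width: 0.648
```

Run:
```python
from h import *
for n in('top','side'):
    c=snap(n,n+'4');P=cloud(c);blade(n+'4');print(wing(P,118,135,(584,-192),30))
a=cv2.imread('pics/side4.png')[270:460,280:460];b=cv2.imread('pics/top4.png')[180:310,340:500]
cv2.imwrite('pics/crop4.png',np.hstack([cv2.resize(a,(400,422)),cv2.resize(b,(400,325)).copy() if 0 else cv2.resize(b,(400,422))]))
s=sensors.sense();print(s['time_s'],s['eef_pos'],s['force'],s['dq'])
d0=np.load('top0.npy',allow_pickle=True).item();P0=cloud(d0);P1=cloud(np.load('top4.npy',allow_pickle=True).item())
k=P0[285,233];print('small key',k,wing(P0,90,125,k,25)[1:3],wing(P1,90,125,k,25)[1:3])
```

```text
top4 blade 81 [ 585.24932757 -102.14728244   92.29508712] post 130 [583.99239637 -79.38236392  92.05578877]
(173, ((583.1991577148438, -191.4480438232422), (8.623682975769043, 42.885982513427734), 89.21195983886719), array([ 583.3115 , -190.91426], dtype=float32), array([ 9.9972510e-01, -2.3446864e-02,  5.8331152e+02, -1.9091426e+02],
      dtype=float32))
side4 blade 0  post 0 h.py:18: RuntimeWarning: Mean of empty slice.
  return len(q), cv2.minAreaRect(q), q.mean(0), cv2.fitLine(q,cv2.DIST_L2,0,.01,.01).ravel()
  ret = um.true_divide(
Traceback (most recent call last):
  File "h.py", line 18, in wing
    return len(q), cv2.minAreaRect(q), q.mean(0), cv2.fitLine(q,cv2.DIST_L2,0,.01,.01).ravel()
                                                  ~~~~~~~~~~~^^^^^^^^^^^^^^^^^^^^^^^^^
cv2.error: OpenCV(4.12.0) /io/opencv/modules/imgproc/src/linefit.cpp:50: error: (-215:Assertion failed) count > 0 in function 'fitLine2D_wods'
```

Run:
```python
from h import *
P0,P1=[cloud(np.load(f+'.npy',allow_pickle=True).item()) for f in('top0','top4')]
k=P0[285,233];print('small key',wing(P0,90,125,k,25)[1:3],wing(P1,90,125,k,25)[1:3])
s=sensors.sense();print(s['time_s'],s['force'],np.abs(s['dq']).max())
cv2.imwrite('pics/crop4.png',cv2.resize(cv2.imread('pics/top4.png')[190:300,350:490],None,fx=3,fy=3))
```

```text
small key (((516.541259765625, 159.3350830078125), (29.07210350036621, 9.432589530944824), 28.29291343688965), array([516.1715, 159.2883], dtype=float32)) (((516.4227905273438, 159.30117797851562), (28.995393753051758, 9.196925163269043), 31.101118087768555), array([516.1075 , 159.20795], dtype=float32))
7.2333 [ 0.14977226 -0.12280384 -0.29638905] 0.023537886716355184
```

View pics/crop4.png

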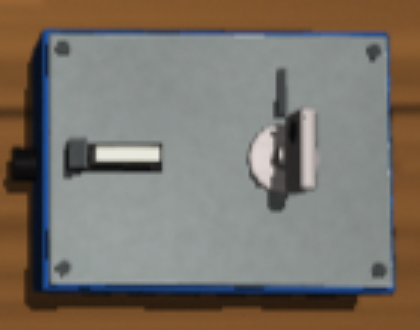

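The crop shows the wing (308,150) parallel to the rib (281,95), with the blade (127,155) level with its post. The arm is clear, so I hand in.

```bash
python3 -c "
from rig import order; print(order.finish_job())"
```

```text
the job is handed in; nothing more can be done
None
```

I turned the wing key anticlockwise to about 1.07–1.09 rad (step 1 needs more than 0.97), then clockwise into line with the rib. I let go, moved the arm clear and handed the job in at about 7.2 s. No verdict was reported.

- **Wing key:** after release it lay at about −1° in the world, against about −1° for the rib. I took the rib's direction from the edges of the box's cover.
- **Blade:** 92.3 mm high against 92.1 mm for the post.
- **Small round key:** its centre had moved about 0.1 mm and its angle reads within measuring noise (28.3° before, 31.1° after). The robot never went near it.
- **Contact:** the arm was clear, with under 0.5 N on the wrist.
- **Failed check:** the side view after release gave no reading because the arm blocked it, so the end state rests on the top camera alone.

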